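# Tamp a heaped tray of conduit end caps level

## Task

The stock tray of conduit end caps is heaped above its rim, so the next tray will not stack on it. Take the hand tamper by its grip and with its flat foot press and work the caps down into one level layer below the rim, ending with a firm flat press on the levelled caps; press with about 10 to 15 N, as the plastic cracks above 40 N, and do not touch the caps with the gripper itself. Then stand the tamper upright on the bench again, with all eight caps still in the tray and the other things on the bench left where they are.

Things in the scene. Friction and masses are not known exactly. Their poses are not given: they have to be found in the camera images.
- tray: green stock tray with the eight caps; it does not slide: it is set on a black rubber pad 2 to 10 mm thick, scarcely larger than itself. Open-topped box, outside 168 mm along its x, 134 along its y, 54 high; walls and floor 4 mm thick (inside 160 x 126 x 50 deep). Origin at the centre of its underside, on the pad, z up. The caps cover half of its floor: a level layer has its top 40 mm above the underside.
- tamper: hand tamper standing on its foot: 64 mm square flat plywood foot 12 mm thick with black rubber sole, upright wooden grip 24 mm (along its x) by 34 mm (along y) rising to 116 mm above the sole; 32 x 42 mm collar at the grip's root up to 20 mm. About 220 g. Origin at the centre of the sole, z up. The foot fits in the tray with its sides along the tray's. The sole grips and drags a cap pressed under it.
- jar: bystander: jar with a blue lid, 66 mm across, 80 mm high; origin at the centre of its underside
- carton: bystander: small cardboard carton 90 x 120 x 60 mm high; origin at the centre of its underside
- openbin: bystander: small empty open-topped green bin 100 x 80 x 50 mm high; origin at the centre of its underside
- driver: bystander: screwdriver lying on the bench along its own x axis, about 200 mm long; origin under its middle
- cap0: grey PVC conduit end cap, chunky, 36 mm across and 36 mm long, one end round-domed, the other flat with a dark mouth; about 40 g; origin at its middle, z axis from flat end to dome. At the start it stands dome up on the tray's floor in two rows of three close together, its middle 22 mm above the tray's underside.
- cap1: grey PVC conduit end cap, chunky, 36 mm across and 36 mm long, one end round-domed, the other flat with a dark mouth; about 40 g; origin at its middle, z axis from flat end to dome. At the start it stands dome up on the tray's floor in two rows of three close together, its middle 22 mm above the tray's underside.
- cap2: grey PVC conduit end cap, chunky, 36 mm across and 36 mm long, one end round-domed, the other flat with a dark mouth; about 40 g; origin at its middle, z axis from flat end to dome. At the start it stands dome up on the tray's floor in two rows of three close together, its middle 22 mm above the tray's underside.
- cap3: grey PVC conduit end cap, chunky, 36 mm across and 36 mm long, one end round-domed, the other flat with a dark mouth; about 40 g; origin at its middle, z axis from flat end to dome. At the start it stands dome up on the tray's floor in two rows of three close together, its middle 22 mm above the tray's underside.
- cap4: grey PVC conduit end cap, chunky, 36 mm across and 36 mm long, one end round-domed, the other flat with a dark mouth; about 40 g; origin at its middle, z axis from flat end to dome. At the start it stands dome up on the tray's floor in two rows of three close together, its middle 22 mm above the tray's underside.
- cap5: grey PVC conduit end cap, chunky, 36 mm across and 36 mm long, one end round-domed, the other flat with a dark mouth; about 40 g; origin at its middle, z axis from flat end to dome. At the start it stands dome up on the tray's floor in two rows of three close together, its middle 22 mm above the tray's underside.
- cap6: grey PVC conduit end cap, chunky, 36 mm across and 36 mm long, one end round-domed, the other flat with a dark mouth; about 40 g; origin at its middle, z axis from flat end to dome. At the start it lies on top of the others, its middle 44 to 51 mm above the tray's underside. Pressed straight down it mostly jams; pressed with about 8 N and dragged with the tamper towards free floor along a wall it drops in.
- cap7: grey PVC conduit end cap, chunky, 36 mm across and 36 mm long, one end round-domed, the other flat with a dark mouth; about 40 g; origin at its middle, z axis from flat end to dome. At the start it lies on top of the others, its middle 44 to 51 mm above the tray's underside. Pressed straight down it mostly jams; pressed with about 8 N and dragged with the tamper towards free floor along a wall it drops in.

How it is judged (in metres and radians):
On the way, in this order (a step that is already met when the one before it is completed fails the run):
1. the tamper is held and lifted off the bench (height (world z) of tamper above 0.04 m and contact force between the fingers and tamper above 2 N), for 0.2 s.
2. the tamper's foot presses firmly, upright within 0.2 rad, on caps that all lie below the tray's rim: it touches a cap, and the tray carries more than 10 N, of which about 3 N is the caps' own weight (z of cap0 in the frame of tray between 0.01 and 0.028 m and x of cap0 in the frame of tray between -0.08 and 0.08 m and y of cap0 in the frame of tray between -0.063 and 0.063 m and z of cap1 in the frame of tray between 0.01 and 0.028 m and x of cap1 in the frame of tray between -0.08 and 0.08 m and y of cap1 in the frame of tray between -0.063 and 0.063 m and z of cap2 in the frame of tray between 0.01 and 0.028 m and x of cap2 in the frame of tray between -0.08 and 0.08 m and y of cap2 in the frame of tray between -0.063 and 0.063 m and z of cap3 in the frame of tray between 0.01 and 0.028 m and x of cap3 in the frame of tray between -0.08 and 0.08 m and y of cap3 in the frame of tray between -0.063 and 0.063 m and z of cap4 in the frame of tray between 0.01 and 0.028 m and x of cap4 in the frame of tray between -0.08 and 0.08 m and y of cap4 in the frame of tray between -0.063 and 0.063 m and z of cap5 in the frame of tray between 0.01 and 0.028 m and x of cap5 in the frame of tray between -0.08 and 0.08 m and y of cap5 in the frame of tray between -0.063 and 0.063 m and z of cap6 in the frame of tray between 0.01 and 0.028 m and x of cap6 in the frame of tray between -0.08 and 0.08 m and y of cap6 in the frame of tray between -0.063 and 0.063 m and z of cap7 in the frame of tray between 0.01 and 0.028 m and x of cap7 in the frame of tray between -0.08 and 0.08 m and y of cap7 in the frame of tray between -0.063 and 0.063 m and (contact force between tamper and cap0 above 1 N or contact force between tamper and cap1 above 1 N or contact force between tamper and cap2 above 1 N or contact force between tamper and cap3 above 1 N or contact force between tamper and cap4 above 1 N or contact force between tamper and cap5 above 1 N or contact force between tamper and cap6 above 1 N or contact force between tamper and cap7 above 1 N) and contact force between tray and anything else above 10 N and angle between tamper's own z axis and vertical below 0.2 rad), for 0.1 s.
At the end, for the whole second after the job is handed in: All eight caps are at rest in the tray in one layer, each with its middle less than 28 mm above the tray's underside (so no cap reaches above the 54 mm high rim); the tamper is released, at rest and upright (within 0.06 rad) with its sole on the bench (z of cap0 in the frame of tray between 0.01 and 0.028 m and x of cap0 in the frame of tray between -0.08 and 0.08 m and y of cap0 in the frame of tray between -0.063 and 0.063 m and z of cap1 in the frame of tray between 0.01 and 0.028 m and x of cap1 in the frame of tray between -0.08 and 0.08 m and y of cap1 in the frame of tray between -0.063 and 0.063 m and z of cap2 in the frame of tray between 0.01 and 0.028 m and x of cap2 in the frame of tray between -0.08 and 0.08 m and y of cap2 in the frame of tray between -0.063 and 0.063 m and z of cap3 in the frame of tray between 0.01 and 0.028 m and x of cap3 in the frame of tray between -0.08 and 0.08 m and y of cap3 in the frame of tray between -0.063 and 0.063 m and z of cap4 in the frame of tray between 0.01 and 0.028 m and x of cap4 in the frame of tray between -0.08 and 0.08 m and y of cap4 in the frame of tray between -0.063 and 0.063 m and z of cap5 in the frame of tray between 0.01 and 0.028 m and x of cap5 in the frame of tray between -0.08 and 0.08 m and y of cap5 in the frame of tray between -0.063 and 0.063 m and z of cap6 in the frame of tray between 0.01 and 0.028 m and x of cap6 in the frame of tray between -0.08 and 0.08 m and y of cap6 in the frame of tray between -0.063 and 0.063 m and z of cap7 in the frame of tray between 0.01 and 0.028 m and x of cap7 in the frame of tray between -0.08 and 0.08 m and y of cap7 in the frame of tray between -0.063 and 0.063 m and height (world z) of tamper below 0.006 m and angle between tamper's own z axis and vertical below 0.06 rad and linear speed of each of tamper, cap0, cap1, cap2, cap3, cap4, cap5, cap6, cap7 below 0.02 m/s and not (contact force between the fingers and tamper above 0.2 N)); the robot touches nothing.
It fails at once if the tamper presses on a cap or on the tray with more than 40 N (contact force between tamper and cap0 above 40 N or contact force between tamper and cap1 above 40 N or contact force between tamper and cap2 above 40 N or contact force between tamper and cap3 above 40 N or contact force between tamper and cap4 above 40 N or contact force between tamper and cap5 above 40 N or contact force between tamper and cap6 above 40 N or contact force between tamper and cap7 above 40 N or contact force between tamper and tray above 40 N).
It fails at once if the gripper touches a cap (more than 1 N) (contact force between any of the arm, the fingers and cap0 above 1 N or contact force between any of the arm, the fingers and cap1 above 1 N or contact force between any of the arm, the fingers and cap2 above 1 N or contact force between any of the arm, the fingers and cap3 above 1 N or contact force between any of the arm, the fingers and cap4 above 1 N or contact force between any of the arm, the fingers and cap5 above 1 N or contact force between any of the arm, the fingers and cap6 above 1 N or contact force between any of the arm, the fingers and cap7 above 1 N).
It fails at once if a bystander (jar, carton, bin, screwdriver) is moved by more than 20 mm (distance of any of jar, carton, openbin, driver from where it was at the start of the episode above 0.02 m).
It also fails if it takes over 72 s, if anything falls off the work surface, if the arm or the gripper's body presses on something with over 40 N, if the wrist force passes 120 N, or if a joint passes its speed limit or range.

## Robot

A 6-joint arm with a two-finger parallel gripper is mounted at the origin on the work surface. World frame = base frame: x ahead of the robot, y to its left, z up, the work surface at z = 0. Lengths are in mm, angles in rad, forces in N, time in s.
With the tool pointing down it reaches from about 300 to 750 mm from the base axis. Payload 8.5 kg.
Tool frame: the origin (TCP) lies where the fingers leave the gripper's body, on its centre line; the fingertips stand 73 mm ahead of it and the grasp point (between the pads) lies 54 mm ahead of it; z points along the fingers, y is the direction in which the jaws open and shut (so a half turn about z gives the same grasp; the last joint's range is limited). The gripper opens to 85 mm and grips with 20 to 120 N. Pads are 22 mm wide; open, the fingers measure 114 mm over their backs; the gripper's body (76 mm by 85 mm) begins 54 mm behind the grasp point. The pads swing forward as they close: fully open they stand 13 mm farther back than shut.
Start: joints at [-1.33, 0.381, 1.297, -0, 1.464, -0.215], TCP at [242.091, -493.835, 303.922] pointing down, gripper open.
Joint ranges: [-3.11, 3.11], [-0.89, 2.33], [0.22, 2.48], [-1.42, 4.56], [0.17, 2.85], [-2.88, 2.88]. Speed limits (rad/s): [2.39, 2.39, 3.14, 3.14, 3.14, 3.14].

## Interface

Orientations are given as a rotation vector (axis times angle).
In Python, from cell import bot gives the robot as it stands.
- The arm moves only by the tool apply_moves, never from a script. Its arguments are lists of equal length, an entry for each row: "translation": the shift along the tool's x, y, z in mm, a list of three; "dr": the turn, a rotation vector about the tool's x, y, z in degrees, a list of three. In form: {"translation": [[dx, dy, dz], ...], "dr": [[wx, wy, wz], ...]}. A call has 1 to 12 rows; each row is the pose to reach, as a shift and turn from the pose commanded when the call began, along the tool's axes at that moment; what a row does not reach only later rows make up. A row lasts 1/10 s, in which the tool goes at most 50 mm and 8.59 degrees, less where a joint would pass 70% of its speed; a pose out of reach is approached as far as the arm can. A call with a gripper value outside its range is refused whole. "fingers" is the opening, from 0 (shut) to 1 (fully open), set as the call begins (left out, the last holds). The fingers move at their own pace and stop on an object; the grip force is fixed at half the most. Time passes only in rows, so rows that repeat a pose let the fingers close. It gives the time, the measured TCP pose, the force and the opening at its end, in the units of the state.
- bot.sense(): the state, without advancing time (a new reading comes with each control period).
- bot.capture(name): name is "side" or "top"; returns the picture (420x560x3 uint8, red, green, blue); there is no depth.
- bot.camera_params(name): a dict with "fx", "fy", "cx", "cy" (pixels), "rvec" (rotation vector, rad) and "tvec" (3), from world to camera coordinates, as OpenCV has them. Camera axes: x right, y down, z forward; pixel columns grow to the right and rows downward; lengths in mm; the calibration is good to about 2 mm. A picture is of the moment at which its call begins. camera_params takes no time and is no camera call.
- bot.job_done(): hands the job in, once; it reports no verdict.
Trained networks look in the newest picture that a camera, given by its name, has taken for a name from the list of things; names that differ only in an ending like _2 or _b are one class to them, and where a whole thing is asked for, a point or a joint stands for the part that bears it (a point fixed in the world has none). Each returns a list of dicts, best first, with "conf" (0 to 1); they miss things now and then, are a little off and sometimes report something else, mostly with a low value. They report only what shows in the picture. A call takes as long as a camera call.
- bot.spot_in(camera, query): "location" ([x, y, z] in mm, in world coordinates, good to about 4 mm: the middle of the surface that is visible of it).
The state is a dict: "t": time; "joint_pos": joint angles; "joint_velocities": joint speeds; "joint_efforts": joint torques, N m; "ee_pos": TCP position; "tcp_rot": TCP orientation; "contact_force": force on the tool from outside, world axes, zero at the start; "torque": the same for the moment, N m; "grip_width": finger opening in mm.
Only numpy, scipy, OpenCV 4.12 (cv2) and the standard library are available. Lean on these libraries where they do the work, as an engineer would, in place of code of your own. Each camera call takes 0.05 s, during which the arm holds its last target.

## Working session

There is one attempt and no reset: what is moved stays moved. The work goes in short steps, Python scripts to look and compute and a tool call to move; the robot and the scene stay as the last step left them, time stands still between calls to the robot, and variables do not carry over. Pictures are saved under pics/ and viewed, and the job is handed in when it is done.

Besides the shell and the picture viewer there is one more tool, called after "Request:" as a command line: name --argument value ..., lists and objects as JSON in quotes. apply_moves: Moves the arm, as the interface text tells. Its arguments: {"type":"object","properties":{"translation":{"type":"array","items":{"type":"array","items":{"type":"number"}}},"dr":{"type":"array","items":{"type":"array","items":{"type":"number"}}},"fingers":{"type":"number"}},"required":["translation","dr"]}

```bash
mkdir -p pics; ls; python3 - <<'E'
from cell import bot
import cv2
for n in("side","top"):
    im=bot.capture(n); cv2.imwrite(f"pics/{n}0.png",im[:,:,::-1]); p=bot.camera_params(n); print(n,p)
    for q in("tray","tamper","cap0","jar","carton","openbin","driver"):
        print(q,[(round(d["conf"],2),[round(v) for v in d["location"]]) for d in bot.spot_in(n,q)][:10])
print(bot.sense())
E
```

```text
pics
side {'fx': 382.55786076920566, 'fy': 382.55786076920566, 'cx': 278.7732630367973, 'cy': 206.01151129514554, 'rvec': array([ 2.21360293, -0.09271936,  0.0702961 ]), 'tvec': array([-586.15576995,   75.50693434,  921.49649142])}
tray [(0.69, [427, -203, 40]), (0.64, [500, -189, 27]), (0.58, [535, 115, 24])]
tamper [(0.55, [534, 117, 28])]
cap0 [(0.89, [451, -195, 58]), (0.82, [516, -206, 34]), (0.76, [483, -212, 61]), (0.65, [458, -212, 41]), (0.51, [426, -201, 39])]
jar []
carton [(0.77, [771, -24, 61])]
openbin [(0.73, [529, 369, 29]), (0.46, [422, -11, 54])]
driver [(0.84, [476, -436, 19]), (0.54, [767, -26, 61])]
top {'fx': 419.2636327764427, 'fy': 419.2636327764427, 'cx': 279.72086296435657, 'cy': 215.95330997824584, 'rvec': array([ 2.16593005, -2.17819918,  0.11196138]), 'tvec': array([  -9.83821872,  584.65333436, 1295.80632642])}
tray [(0.78, [515, -176, 5])]
tamper [(0.72, [535, 132, 12])]
cap0 [(0.52, [423, -188, 36]), (0.51, [485, -198, 68]), (0.48, [514, -190, 39]), (0.47, [483, -168, 34]), (0.44, [444, -160, 36]), (0.42, [498, -230, 39])]
jar [(0.92, [427, 11, 81])]
c
[... 172 characters left out ...]
 0.8, 'joint_pos': array([-1.33026592e+00,  3.80603466e-01,  1.29740035e+00,  2.41429262e-05,
        1.46360268e+00, -2.15282456e-01]), 'joint_velocities': array([ 1.09439142e-03, -4.53291059e-04, -5.06350535e-04, -1.25168346e-03,
        6.65504122e-04, -3.94797665e-05]), 'joint_efforts': array([ 7.14151247e-04, -4.48292863e+01, -2.31454808e+01, -1.96807468e-04,
        5.72546905e-04, -1.08808877e-05]), 'ee_pos': array([ 242.11243054, -493.82541038,  303.92041938]), 'tcp_rot': array([-3.06034306e+00, -7.09799858e-01, -3.74281054e-05]), 'contact_force': array([ 0.60529678,  0.55964061, -0.02363625]), 'torque': array([-0.00838713, -0.00425399,  0.00895387]), 'grip_width': 85.38396363452937}
```

View pics/side0.png

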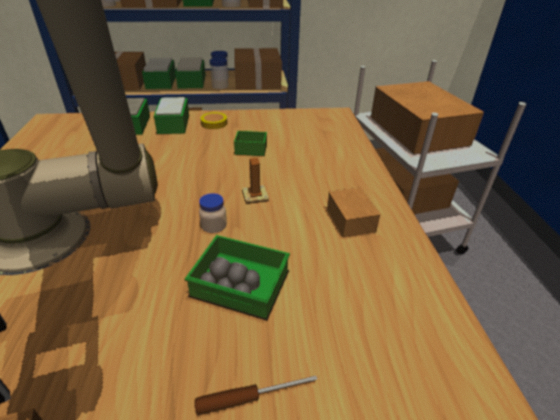

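View pics/top0.png

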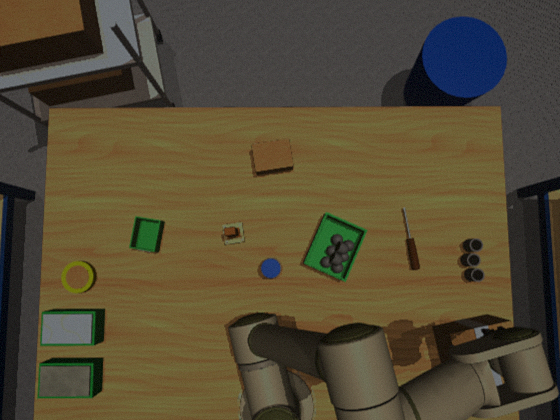

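```bash
python3 - <<'E'
import cv2,numpy as np
t=cv2.imread("pics/top0.png");s=cv2.imread("pics/side0.png")
a=cv2.resize(t[205:290,295:375],None,fx=7,fy=7,interpolation=cv2.INTER_CUBIC)
cv2.imwrite("pics/c1.png",a)
b=cv2.resize(s[232:320,180:300],None,fx=6.5,fy=6.5,interpolation=cv2.INTER_CUBIC)
cv2.imwrite("pics/c2.png",b)
c=cv2.resize(t[215:250,215:250],None,fx=11,fy=11,interpolation=cv2.INTER_CUBIC)
d=cv2.resize(s[150:210,235:275],None,fx=6.4,fy=6.4,interpolation=cv2.INTER_CUBIC)
d=d[:385,:]
e=np.hstack([c,cv2.resize(d,(d.shape[1],385))]);cv2.imwrite("pics/c3.png",e);print(a.shape,b.shape,e.shape)
E
```

```text
(595, 560, 3) (572, 780, 3) (385, 641, 3)
```

View pics/c1.png

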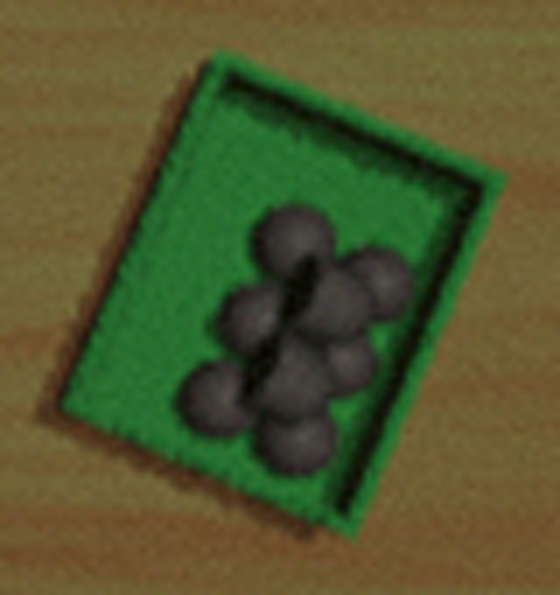

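View pics/c2.png

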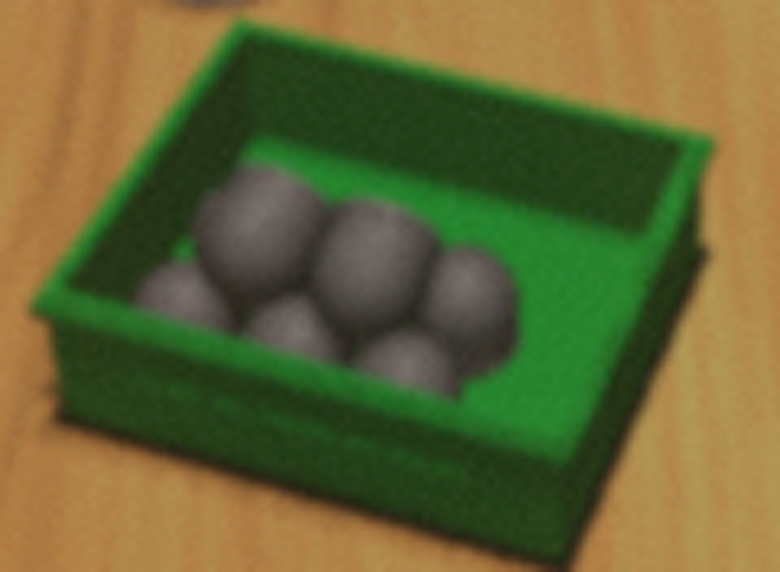

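View pics/c3.png

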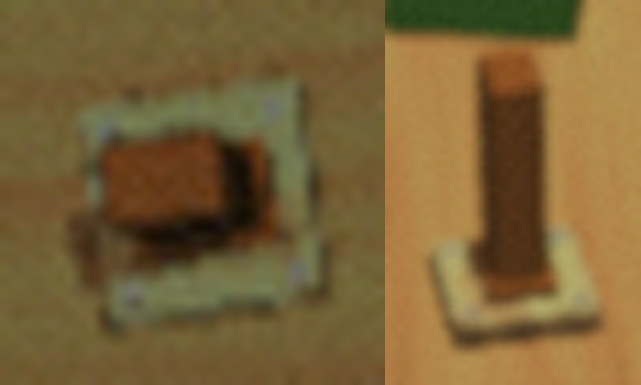

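```bash
cat > h.py <<'E'
import cv2,numpy as np
from scipy.optimize import least_squares
from scipy.spatial.transform import Rotation as R
from cell import bot
P={n:bot.camera_params(n) for n in("side","top")}
def proj(n,X):
    p=P[n];K=np.array([[p["fx"],0,p["cx"]],[0,p["fy"],p["cy"]],[0,0,1.]])
    return cv2.projectPoints(np.atleast_2d(np.asarray(X,float)),p["rvec"],p["tvec"],K,None)[0][:,0]
def ray(n,uv,z):
    p=P[n];Rm=cv2.Rodrigues(p["rvec"])[0];c=-Rm.T@p["tvec"]
    d=Rm.T@np.array([(uv[0]-p["cx"])/p["fx"],(uv[1]-p["cy"])/p["fy"],1]);return c+d*(z-c[2])/d[2]
def un(pts,s,o): return (np.array(pts,float)+.5)/s-.5+np.array(o)
def T(p,L):
    x,y,z,a=p;c,s=np.cos(a),np.sin(a);L=np.atleast_2d(np.asarray(L,float))
    return np.c_[x+c*L[:,0]-s*L[:,1],y+s*L[:,0]+c*L[:,1],z+L[:,2]]
E
python3 - <<'E'
from h import *
tt=un([(213,55),(505,180),(350,538),(60,408)],7,(295,205))
ts=un([(240,20),(712,142),(578,465),(35,303),(60,420),(565,565)],6.5,(180,232))
for uv in tt: print(ray("top",uv,59).round(1))
for uv in ts[:4]: print("s",ray("side",uv,59).round(1))
q=[ray("top",u,59) for u in tt]
print([round(np.linalg.norm(q[i]-q[(i+1)%4])) for i in range(4)])
g=un([(85,110),(300,78),(322,290),(112,325)],11,(215,215))
for uv in g: print("foot",ray("top",uv,12).round(1))
g=un([(102,140),(220,135),(228,205),(105,225)],11,(215,215))
for uv in g: print("grip",ray("top",uv,116).round(1))
g=un([(435,252-0),(550,222),(600,315),(460,330)],6.4,(235-385/6.4,150))
for uv in g: print("foot s",ray("side",uv,12).round(1))
g=un([(483,58),(522,52),(545,90),(490,97)],6.4,(235-385/6.4,150))
for uv in g: print("grip s",ray("side",uv,116).round(1))
E
```

```text
[ 591.8 -153.1   59. ]
[ 535.8 -280.7   59. ]
[ 380.3 -209.2   59. ]
[437.2 -83.7  59. ]
s [440.2 -89.7  59. ]
s [ 594.7 -161.1   59. ]
s [ 542.1 -288.    59. ]
s [ 383.7 -214.8   59. ]
[139, 171, 138, 169]
foot [559.7 170.4  12. ]
foot [568.7 108.   12. ]
foot [507.1 101.5  12. ]
foot [497.4 162.1  12. ]
grip [543.3 151.9 116. ]
grip [544.5 120.3 116. ]
grip [525.8 118.1 116. ]
grip [520.6 150.9 116. ]
foot s [499.8 155.7  12. ]
foot s [551.6 176.2  12. ]
foot s [569.1 103.4  12. ]
foot s [509.3  96.6  12. ]
grip s [523.4 143.7 116. ]
grip s [539.7 147.6 116. ]
grip s [547.6 116.3 116. ]
grip s [525.2 112.2 116. ]
```

```bash
python3 - <<'E'
from h import *
c=un([(293,240),(375,283),(250,318),(348,362),(213,398),(293,440),(335,300),(293,375)],7,(295,205))
tr=np.array([486.3,-181.7]);a=np.radians(-24.6);Rm=np.array([[np.cos(a),-np.sin(a)],[np.sin(a),np.cos(a)]])
for i,u in enumerate(c):
    w=ray("top",u,38 if i<6 else 58)
    print(i,w.round(0),(Rm.T@(w[:2]-tr)).round(0))
E
```

```text
0 [ 511. -190.   38.] [26.  3.]
1 [ 491. -226.   38.] [ 23. -38.]
2 [ 476. -170.   38.] [-14.   6.]
3 [ 457. -213.   38.] [-14. -41.]
4 [ 441. -153.   38.] [-53.   7.]
5 [ 422. -188.   38.] [-56. -32.]
6 [ 484. -205.   58.] [  7. -22.]
7 [ 451. -186.   58.] [-30. -19.]
```

```bash
cat >> h.py <<'E'
def rot(yawY):  # tool pointing down, tool y at world angle yawY (deg)
    a=np.radians(yawY);y=np.array([np.cos(a),np.sin(a),0]);z=np.array([0,0,-1.]);return np.c_[np.cross(y,z),y,z]
def go(tx,ty,tz,yawY,cur=None):
    s=bot.sense()
    p,Rm=(s["ee_pos"],R.from_rotvec(s["tcp_rot"]).as_matrix()) if cur is None else cur
    d=Rm.T@(np.array([tx,ty,tz])-p); r=np.degrees(R.from_matrix(Rm.T@rot(yawY)).as_rotvec())
    print("shift",d.round(1),"turn",r.round(2)); return d,r
def st():
    s=bot.sense();Rm=R.from_rotvec(s["tcp_rot"]).as_matrix()
    print("t",round(s["t"],2),"p",s["ee_pos"].round(1),"yawY",np.degrees(np.arctan2(Rm[1,1],Rm[0,1])).round(2),"z",Rm[:,2].round(3),"F",s["contact_force"].round(1),"M",s["torque"].round(2),"w",round(s["grip_width"],1))
E
python3 - <<'E'
from h import *
st();go(533.3,133.7,240,-82.5)
E
```

```text
t 0.8 p [ 242.1 -493.8  303.9] yawY -63.88 z [ 0.  0. -1.] F [ 0.6  0.6 -0. ] M [-0.01 -0.    0.01] w 85.4
shift [ 537.7 -435.3   63.9] turn [-0.   -0.   18.62]
```

Request:
apply_moves --translation '[[33,-27,0],[66,-54,0],[100,-81,0],[135,-109,5],[170,-138,10],[205,-166,15],[240,-194,20],[275,-223,25],[310,-251,30],[345,-279,35],[380,-308,40],[415,-336,45]]' --dr '[[0,0,1.5],[0,0,3],[0,0,4.5],[0,0,6],[0,0,7.5],[0,0,9],[0,0,10.5],[0,0,12],[0,0,13.5],[0,0,15],[0,0,16.5],[0,0,18.6]]' --fingers 1

```text
t: 2.0
ee_pos: [467.3, -7.5, 259.0]
tcp_rot: [3.135, 0.204, 0.001]
contact_force: [0.3, -0.4, -0.1]
grip_width: 85.1
```

```bash
python3 - <<'E'
from h import *
st();go(533.3,133.7,250,-82.5)
E
```

```text
t 2.0 p [467.3  -7.5 259. ] yawY -82.55 z [ 0.001 -0.    -1.   ] F [ 0.3 -0.4 -0.1] M [ 0.01 -0.03  0.02] w 85.1
shift [  83.7 -131.5    9. ] turn [ 0.02 -0.03 -0.05]
```

Request:
apply_moves --translation '[[21,-33,2],[42,-66,4],[63,-99,6],[84,-131,8],[84,-131,8],[84,-131,8]]' --dr '[[0,0,0],[0,0,0],[0,0,0],[0,0,0],[0,0,0],[0,0,0]]'

```text
t: 2.6
ee_pos: [532.9, 131.8, 250.6]
tcp_rot: [3.134, 0.208, -0.001]
contact_force: [-0.2, -0.1, 0.1]
grip_width: 85.6
```

```bash
python3 - <<'E'
from h import *
st();go(533.3,133.7,144,-82.5)
s=bot.capture("side");t=bot.capture("top")
cv2.imwrite("pics/a1.png",np.vstack([cv2.resize(s[100:220,190:310],(480,480)[::-1],interpolation=cv2.INTER_CUBIC)[:,:,::-1]]))
cv2.imwrite("pics/a2.png",cv2.resize(t[180:280,180:290],None,fx=5,fy=5)[:,:,::-1])
E
```

```text
t 2.6 p [532.9 131.8 250.6] yawY -82.4 z [-0.001 -0.    -1.   ] F [-0.2 -0.1  0.1] M [-0.01 -0.02 -0.02] w 85.6
shift [  0.7  -1.8 106.6] turn [0.01 0.04 0.1 ]
```

View pics/a1.png

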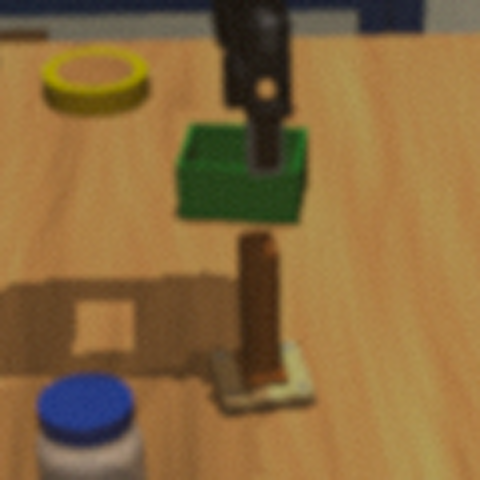

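View pics/a2.png

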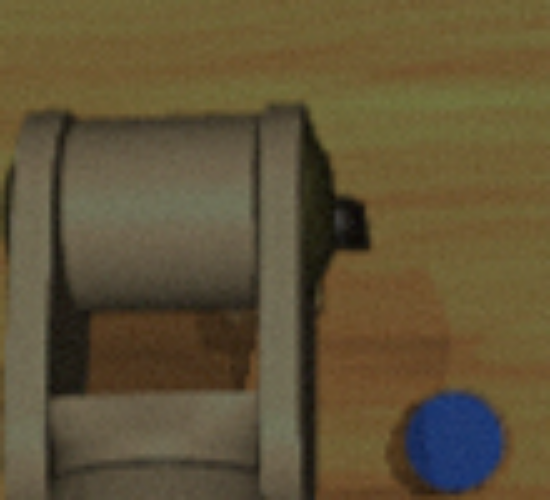

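The open jaws hang straight above the grip: the finger is at about column 265 of the crop and the grip at 259. Going down.

Request:
apply_moves --translation '[[0.7,-1,25],[0.7,-1,50],[0.7,-1,75],[0.7,-1,95],[0.7,-1,106],[0.7,-1,106]]' --dr '[[0,0,0],[0,0,0],[0,0,0],[0,0,0],[0,0,0],[0,0,0]]'

```text
t: 3.3
ee_pos: [533.1, 131.7, 144.2]
tcp_rot: [-3.135, -0.204, 0.003]
contact_force: [-0.3, 0.3, -0.4]
grip_width: 85.2
```

```bash
python3 - <<'E'
from h import *
st()
s=bot.capture("side")
cv2.imwrite("pics/a3.png",cv2.resize(s[120:220,200:310],None,fx=5,fy=5,interpolation=cv2.INTER_CUBIC)[:,:,::-1])
E
```

```text
t 3.3 p [533.1 131.7 144.2] yawY -82.56 z [-0.002 -0.    -1.   ] F [-0.3  0.3 -0.4] M [ 0.03 -0.04 -0.05] w 85.2
```

View pics/a3.png

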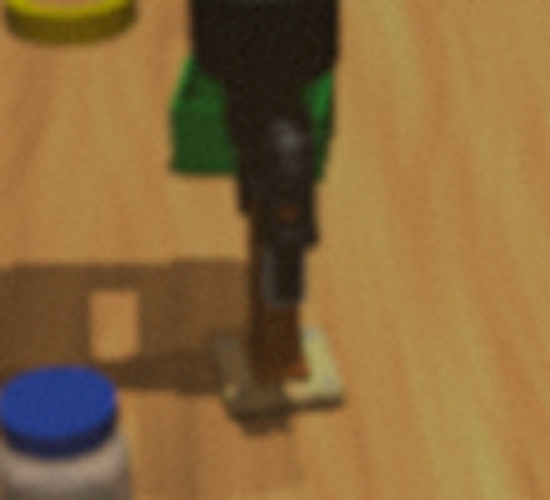

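```bash
python3 - <<'E'
from h import *
for X in [(533.3,133.7,60),(533,131.7,80),(533+.13*55,131.7-55,78)]:
    print(X,((proj("side",X)[0]-[200,120])*5).round(0))
E
```

```text
(533.3, 133.7, 60) [271. 292.]
(533, 131.7, 80) [270. 263.]
(540.15, 76.69999999999999, 78) [288. 322.]
```

Request:
apply_moves --translation '[[2,0,0],[2,0,0]]' --dr '[[0,0,0],[0,0,0]]'

```text
t: 3.55
ee_pos: [536.2, 132.7, 146.0]
tcp_rot: [3.135, 0.206, 0.004]
contact_force: [-0.1, 0.6, 0.8]
grip_width: 85.5
```

Request:
apply_moves --translation '[[0,0,0],[0,0,0],[0,0,0],[0,0,0],[0,0,0],[0,0,0],[0,0,0],[0,0,0]]' --dr '[[0,0,0],[0,0,0],[0,0,0],[0,0,0],[0,0,0],[0,0,0],[0,0,0],[0,0,0]]' --fingers 0

```text
t: 4.35
ee_pos: [535.5, 132.8, 145.0]
tcp_rot: [-3.135, -0.206, -0.0]
contact_force: [-0.7, 1.9, 2.5]
grip_width: 33.3
```

```bash
python3 - <<'E'
from h import *
st()
s=bot.capture("side")
cv2.imwrite("pics/a4.png",cv2.resize(s[120:220,200:310],None,fx=5,fy=5,interpolation=cv2.INTER_CUBIC)[:,:,::-1])
E
```

```text
t 4.35 p [535.5 132.8 145. ] yawY -82.48 z [ 0.  0. -1.] F [-0.7  1.9  2.5] M [0.25 0.11 0.05] w 33.3
```

View pics/a4.png

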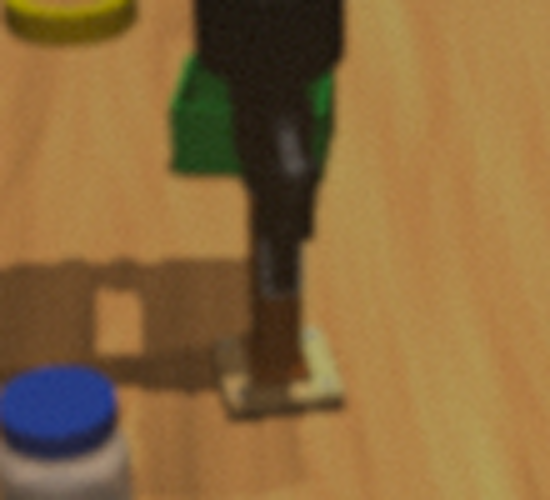

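Request:
apply_moves --translation '[[0,0,-10],[0,0,-30],[0,0,-60],[0,0,-90],[0,0,-110],[0,0,-110]]' --dr '[[0,0,0],[0,0,0],[0,0,0],[0,0,0],[0,0,0],[0,0,0]]'

```text
t: 5.0
ee_pos: [536.1, 132.7, 257.8]
tcp_rot: [3.134, 0.206, 0.009]
contact_force: [0.3, 0.3, -2.0]
grip_width: 33.6
```

```bash
python3 - <<'E'
from h import *
st()
tr=np.array([488,-185.]);a=np.radians(-24.6)
x=T((488,-185,0,a),[[-12,-22,0]])[0];print(x)
go(x[0],x[1],255,-114.6)
E
```

```text
t 5.0 p [536.1 132.7 257.8] yawY -82.48 z [ 0.006 -0.    -1.   ] F [ 0.3  0.3 -2. ] M [-0.02  0.04  0.01] w 33.6
[ 467.93098926 -200.00782489    0.        ]
shift [-111.2  320.9    2.4] turn [-0.04 -0.32 32.12]
```

Request:
apply_moves --translation '[[-8,22,0],[-18,52,0],[-29,84,0],[-40,116,0],[-51,148,0],[-62,180,0],[-73,212,0],[-84,244,0],[-95,274,0],[-104,300,0],[-111,321,0],[-111,321,0]]' --dr '[[0,0,2],[0,0,5],[0,0,8],[0,0,11],[0,0,14],[0,0,17],[0,0,20],[0,0,23],[0,0,26],[0,0,29],[0,0,32],[0,0,32]]'

```text
t: 6.2
ee_pos: [466.7, -202.1, 253.6]
tcp_rot: [-3.069, 0.672, 0.003]
contact_force: [0.7, -0.1, -2.0]
grip_width: 33.3
```

```bash
python3 - <<'E'
from h import *
st()
s=bot.capture("side");t=bot.capture("top")
cv2.imwrite("pics/b1.png",cv2.resize(s[200:330,170:310],None,fx=5,fy=4.6,interpolation=cv2.INTER_CUBIC)[:,:,::-1])
cv2.imwrite("pics/b2.png",cv2.resize(t[190:300,280:390],None,fx=5,fy=5,interpolation=cv2.INTER_CUBIC)[:,:,::-1])
E
```

```text
t 6.2 p [ 466.7 -202.1  253.6] yawY -114.72 z [-0.002  0.001 -1.   ] F [ 0.7 -0.1 -2. ] M [ 0.02 -0.03 -0.01] w 33.3
```

View pics/b1.png

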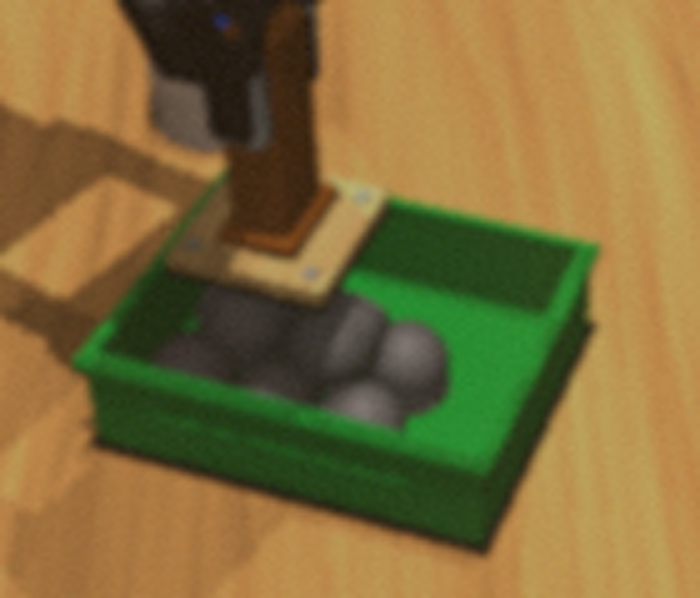

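View pics/b2.png

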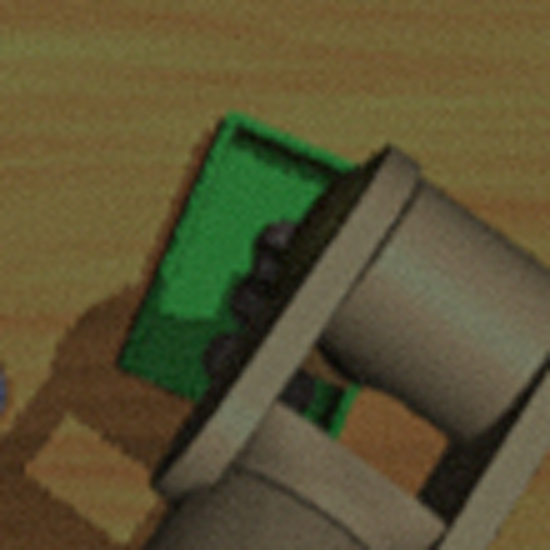

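```bash
python3 - <<'E'
from h import *
s=bot.sense();p=s["ee_pos"]
C=T((p[0],p[1],p[2]-145+12,np.radians(-24.7)),[[32,32,0],[32,-32,0],[-32,-32,0]])
pr=proj("side",C); print(((pr-[170,200])*[5,4.6]).round(0))
obs=np.array([(387,195),(325,303),(168,268)])/[5,4.6]+[170,200]
for o,c in zip(obs,C): print((ray("side",o,p[2]-133)-c).round(1))
obs2=np.array([(597,245),(485,470),(75,363)])/[5,4.6]+[170,200]
for z in (56,60,64):
  print(z,[ray("side",o,z).round(0) for o in obs2])
E
```

```text
[[390. 188.]
 [321. 290.]
 [165. 250.]]
[-1.4 -4.2  0. ]
[ 1.3 -7.2  0. ]
[  1.9 -10.2   0. ]
56 [array([ 596., -158.,   56.]), array([ 540., -283.,   56.]), array([ 383., -214.,   56.])]
60 [array([ 595., -162.,   60.]), array([ 539., -286.,   60.]), array([ 384., -218.,   60.])]
64 [array([ 595., -166.,   64.]), array([ 539., -290.,   64.]), array([ 385., -221.,   64.])]
```

```bash
cat >> h.py <<'E'
TR=(488.5,-183.,0,np.radians(-24.7))
def tray(x,y,sole,yaw=-114.7): # target in tray frame, sole world z
    w=T(TR,[[x,y,0]])[0]; return go(w[0],w[1],sole+145,yaw)
def where():
    s=bot.sense();p=s["ee_pos"];c,sn=np.cos(TR[3]),np.sin(TR[3]);d=p[:2]-[TR[0],TR[1]]
    f=s["contact_force"];Ft=(c*f[0]+sn*f[1],-sn*f[0]+c*f[1],f[2]+2)
    print("t",round(s["t"],2),"tray xy",round(c*d[0]+sn*d[1],1),round(-sn*d[0]+c*d[1],1),"sole",round(p[2]-145,1),"Ftray",np.round(Ft,1),"M",s["torque"].round(2)); 
E
python3 - <<'E'
from h import *
st();where();tray(20,-28,85)
E
```

```text
t 6.3 p [ 467.1 -199.9  253.9] yawY -114.5 z [-0.002  0.001 -1.   ] F [ 0.8  0.6 -1.2] M [-0.   -0.01  0.02] w 33.2
t 6.3 tray xy -12.4 -24.3 sole 108.9 Ftray [0.5 0.9 0.8] M [-0.   -0.01  0.02]
shift [32.4  3.8 23.9] turn [-0.04  0.12  0.2 ]
```

Request:
apply_moves --translation '[[16,2,5],[32,4,12],[32,4,20],[32,4,24],[32,4,24]]' --dr '[[0,0,0],[0,0,0],[0,0,0],[0,0,0],[0,0,0]]'

```text
t: 6.8
ee_pos: [494.3, -215.9, 230.1]
tcp_rot: [-3.069, 0.665, 0.003]
contact_force: [-0.3, 0.3, -2.1]
grip_width: 33.5
```

Request:
apply_moves --translation '[[0,0,3],[0,0,6],[0,0,8],[0,0,8]]' --dr '[[0,0,0],[0,0,0],[0,0,0],[0,0,0]]'

```text
t: 7.2
ee_pos: [494.8, -216.8, 222.7]
tcp_rot: [-3.07, 0.666, 0.001]
contact_force: [0.3, 0.2, -1.6]
grip_width: 33.3
```

```bash
python3 - <<'E'
from h import *
where()
s=bot.capture("side")
cv2.imwrite("pics/b3.png",cv2.resize(s[200:330,170:310],None,fx=5,fy=4.6,interpolation=cv2.INTER_CUBIC)[:,:,::-1])
E
```

```text
t 7.2 tray xy 19.8 -28.1 sole 77.7 Ftray [0.2 0.3 0.4] M [-0.03  0.03  0.  ]
```

View pics/b3.png

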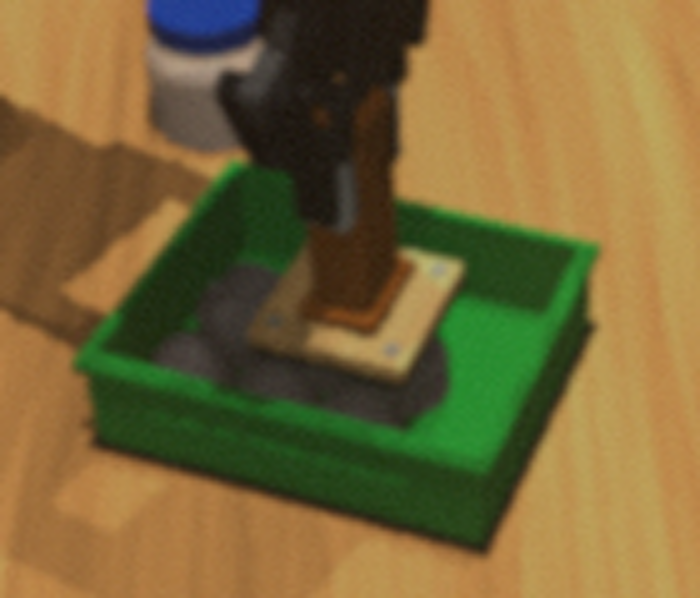

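The foot hangs over cap6 just above contact; its corners are at about (465,262), (405,378) and (250,340). Continuing down in small steps.

Request:
apply_moves --translation '[[0,0,2],[0,0,4],[0,0,5],[0,0,5]]' --dr '[[0,0,0],[0,0,0],[0,0,0],[0,0,0]]'

```text
t: 7.65
ee_pos: [494.9, -216.9, 217.9]
tcp_rot: [-3.07, 0.666, 0.0]
contact_force: [-0.2, 0.3, -1.0]
grip_width: 33.6
```

Request:
apply_moves --translation '[[0,0,1],[0,0,2],[0,0,2]]' --dr '[[0,0,0],[0,0,0],[0,0,0]]'

```text
t: 7.95
ee_pos: [495.4, -216.9, 217.0]
tcp_rot: [3.07, -0.666, 0.004]
contact_force: [0.7, 1.8, 6.9]
grip_width: 33.5
```

Request:
apply_moves --translation '[[0,-2,0],[0,-4,0]]' --dr '[[0,0,0],[0,0,0]]'

```text
t: 8.15
ee_pos: [497.3, -214.1, 217.2]
tcp_rot: [3.068, -0.666, 0.006]
contact_force: [1.5, -2.5, 5.9]
grip_width: 33.5
```

Request:
apply_moves --translation '[[0,-2,0],[0,-4,0]]' --dr '[[0,0,0],[0,0,0]]'

```text
t: 8.35
ee_pos: [499.2, -210.5, 217.4]
tcp_rot: [3.068, -0.666, 0.007]
contact_force: [1.9, -2.0, 6.0]
grip_width: 33.7
```

Request:
apply_moves --translation '[[0,-3,0],[0,-6,0]]' --dr '[[0,0,0],[0,0,0]]'

```text
t: 8.55
ee_pos: [501.3, -204.9, 217.0]
tcp_rot: [3.068, -0.666, 0.005]
contact_force: [-0.0, -2.0, 3.2]
grip_width: 33.2
```

Request:
apply_moves --translation '[[0,-3,0],[0,-6,0]]' --dr '[[0,0,0],[0,0,0]]'

```text
t: 8.75
ee_pos: [503.2, -198.6, 215.9]
tcp_rot: [3.07, -0.666, -0.0]
contact_force: [0.2, -1.3, 2.2]
grip_width: 33.4
```

```bash
python3 - <<'E'
from h import *
where()
s=bot.capture("side")
cv2.imwrite("pics/b4.png",cv2.resize(s[200:330,170:310],None,fx=5,fy=4.6,interpolation=cv2.INTER_CUBIC)[:,:,::-1])
E
```

```text
t 8.75 tray xy 19.9 -8.0 sole 70.9 Ftray [ 0.7 -1.1  4.2] M [-0.36  0.11  0.  ]
```

View pics/b4.png

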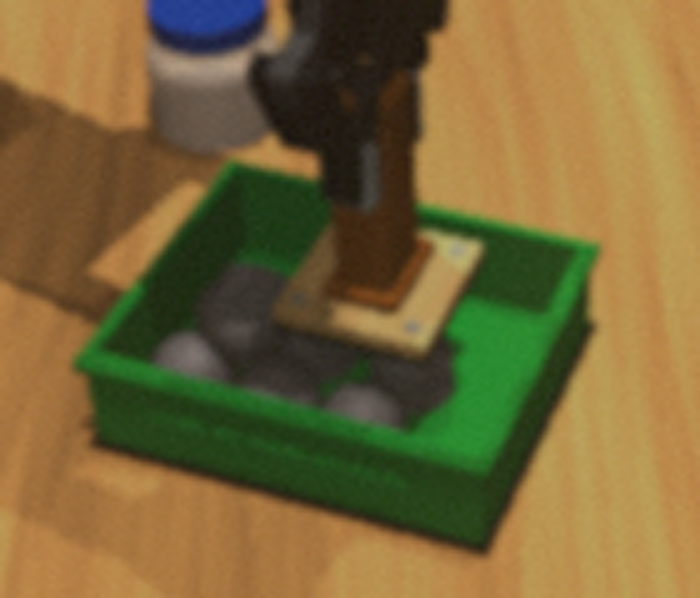

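Request:
apply_moves --translation '[[0,-3,0.5],[0,-6,1]]' --dr '[[0,0,0],[0,0,0]]'

```text
t: 9.0
ee_pos: [505.7, -193.0, 214.8]
tcp_rot: [-3.07, 0.666, 0.001]
contact_force: [-0.2, -1.2, 1.9]
grip_width: 33.6
```

Request:
apply_moves --translation '[[0,-3,0.5],[0,-6,1]]' --dr '[[0,0,0],[0,0,0]]'

```text
t: 9.2
ee_pos: [508.2, -187.4, 213.6]
tcp_rot: [-3.07, 0.666, 0.001]
contact_force: [0.3, -0.5, 0.0]
grip_width: 33.7
```

Request:
apply_moves --translation '[[0,-3,1.5],[0,-5,2.5]]' --dr '[[0,0,0],[0,0,0]]'

```text
t: 9.4
ee_pos: [510.4, -182.9, 211.2]
tcp_rot: [-3.07, 0.666, 0.0]
contact_force: [-1.2, -0.7, 0.9]
grip_width: 33.3
```

Request:
apply_moves --translation '[[0,-3,1],[0,-5,2]]' --dr '[[0,0,0],[0,0,0]]'

```text
t: 9.6
ee_pos: [512.4, -178.3, 209.1]
tcp_rot: [-3.07, 0.666, 0.001]
contact_force: [0.4, -0.1, -0.4]
grip_width: 33.3
```

```bash
python3 - <<'E'
from h import *
where()
s=bot.capture("side")
cv2.imwrite("pics/b5.png",cv2.resize(s[200:330,170:310],None,fx=5,fy=4.6,interpolation=cv2.INTER_CUBIC)[:,:,::-1])
E
```

```text
t 9.6 tray xy 19.7 14.2 sole 64.1 Ftray [0.4 0.1 1.6] M [-0.02 -0.08  0.  ]
```

View pics/b5.png

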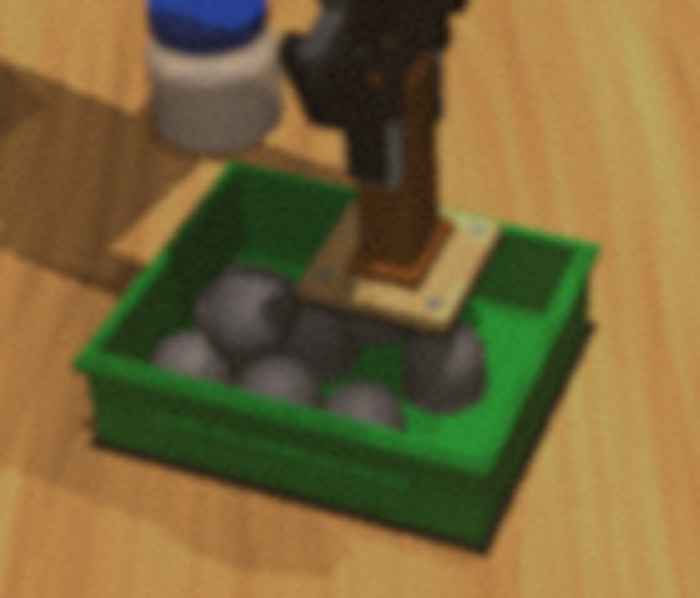

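Request:
apply_moves --translation '[[0,-3,1.5],[0,-6,3]]' --dr '[[0,0,0],[0,0,0]]'

```text
t: 9.85
ee_pos: [514.8, -173.0, 206.2]
tcp_rot: [-3.07, 0.666, 0.001]
contact_force: [0.2, 0.4, -0.6]
grip_width: 33.4
```

Request:
apply_moves --translation '[[0,-3,1.5],[0,-6,3]]' --dr '[[0,0,0],[0,0,0]]'

```text
t: 10.05
ee_pos: [517.3, -167.4, 203.1]
tcp_rot: [-3.07, 0.666, 0.001]
contact_force: [0.9, 0.8, -1.5]
grip_width: 33.3
```

```bash
python3 - <<'E'
from h import *
where()
s=bot.capture("side")
cv2.imwrite("pics/b6.png",cv2.resize(s[200:330,170:310],None,fx=5,fy=4.6,interpolation=cv2.INTER_CUBIC)[:,:,::-1])
E
```

```text
t 10.05 tray xy 19.7 26.2 sole 58.1 Ftray [0.5 1.1 0.5] M [-0.03  0.02 -0.02]
```

View pics/b6.png

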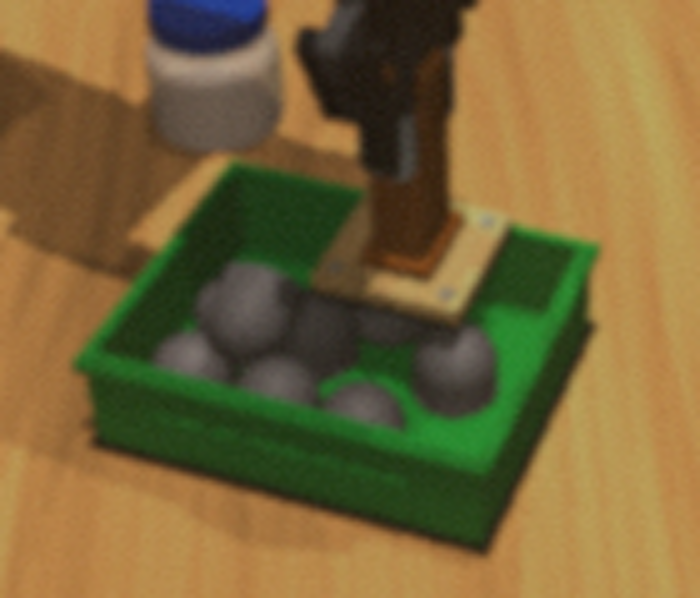

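Request:
apply_moves --translation '[[0,0,2],[0,0,4],[0,0,5]]' --dr '[[0,0,0],[0,0,0],[0,0,0]]'

```text
t: 10.4
ee_pos: [517.2, -167.8, 198.1]
tcp_rot: [-3.07, 0.666, 0.001]
contact_force: [0.8, 0.4, -1.8]
grip_width: 33.8
```

Request:
apply_moves --translation '[[0,0,1.5],[0,0,3],[0,0,3]]' --dr '[[0,0,0],[0,0,0],[0,0,0]]'

```text
t: 10.7
ee_pos: [517.2, -167.8, 195.2]
tcp_rot: [-3.07, 0.666, 0.001]
contact_force: [-0.9, -1.0, -1.1]
grip_width: 32.8
```

Request:
apply_moves --translation '[[0,0,-15],[0,0,-40],[0,0,-60],[-10,20,-60],[-30,60,-60],[-45,100,-60],[-45,130,-60],[-45,130,-60]]' --dr '[[0,0,0],[0,0,0],[0,0,0],[0,0,0],[0,0,0],[0,0,0],[0,0,0],[0,0,0]]'

```text
t: 11.5
ee_pos: [421.1, -270.2, 255.7]
tcp_rot: [3.068, -0.672, 0.001]
contact_force: [0.5, -1.3, -0.9]
grip_width: 33.4
```

```bash
python3 - <<'E'
from h import *
where()
s=bot.capture("side");t=bot.capture("top")
cv2.imwrite("pics/b7.png",cv2.resize(s[200:330,170:310],None,fx=5,fy=4.6,interpolation=cv2.INTER_CUBIC)[:,:,::-1])
cv2.imwrite("pics/b8.png",cv2.resize(t[205:290,295:375],None,fx=7,fy=7,interpolation=cv2.INTER_CUBIC)[:,:,::-1])
E
```

```text
t 11.5 tray xy -24.8 -107.3 sole 110.7 Ftray [ 1.  -0.9  1.1] M [ 0.01 -0.   -0.01]
```

View pics/b7.png

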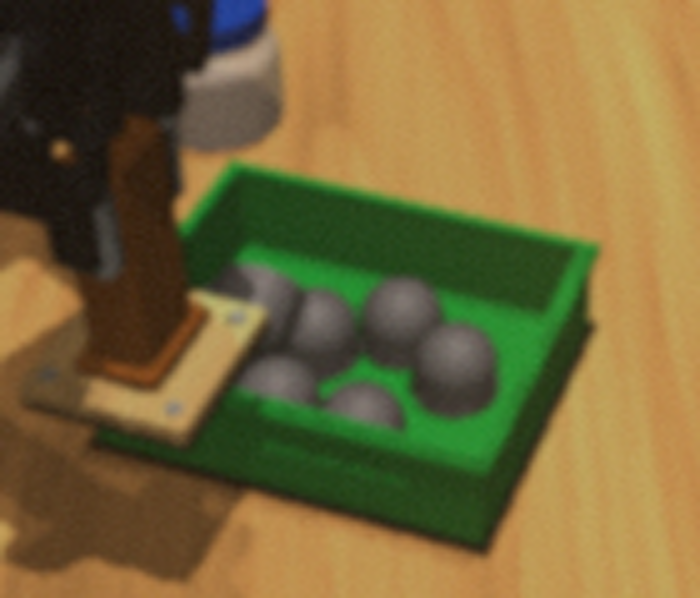

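View pics/b8.png

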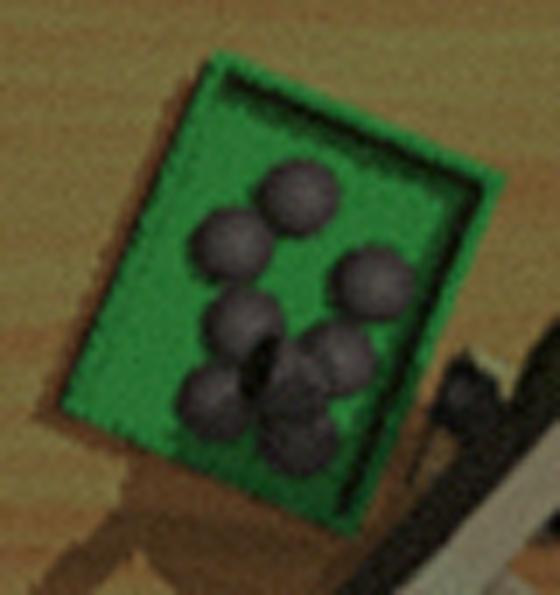

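```bash
python3 - <<'E'
from h import *
c=un([(300,195),(372,283),(243,325),(338,358),(213,398),(297,440),(233,243),(290,378)],7,(295,205))
a=np.radians(-24.7)
Rm=np.array([[np.cos(a),-np.sin(a)],[np.sin(a),np.cos(a)]])
for i,u in enumerate(c):
    w=ray("top",u,38 if i<7 else 58)
    print(i,w.round(0),(Rm.T@(w[:2]-[486.3,-181.7])).round(0))
where();tray(-42,-28,100)
E
```

```text
0 [ 531. -193.   38.] [45.  8.]
1 [ 491. -225.   38.] [ 23. -37.]
2 [ 473. -167.   38.] [-18.   8.]
3 [ 458. -209.   38.] [-14. -36.]
4 [ 441. -153.   38.] [-53.   7.]
5 [ 422. -190.   38.] [-55. -34.]
6 [ 510. -163.   38.] [13. 27.]
7 [ 450. -185.   58.] [-32. -18.]
t 11.6 tray xy -24.8 -104.7 sole 110.5 Ftray [-0.4  0.7  0.7] M [ 0.04 -0.03 -0.05]
shift [-17.  -76.7  10.5] turn [-0.01 -0.    0.14]
```

Request:
apply_moves --translation '[[-4,-20,0],[-8,-50,0],[-10,-75,5],[-10,-75,20],[-10,-75,34],[-10,-75,36],[-10,-75,36]]' --dr '[[0,0,0],[0,0,0],[0,0,0],[0,0,0],[0,0,0],[0,0,0],[0,0,0]]'

```text
t: 12.3
ee_pos: [444.7, -194.4, 219.5]
tcp_rot: [-3.07, 0.665, 0.001]
contact_force: [-0.7, 0.3, -1.7]
grip_width: 33.5
```

Request:
apply_moves --translation '[[0,0,1],[0,0,2],[0,0,2]]' --dr '[[0,0,0],[0,0,0],[0,0,0]]'

```text
t: 12.6
ee_pos: [444.5, -195.1, 217.7]
tcp_rot: [3.07, -0.666, 0.001]
contact_force: [-1.1, 0.1, -1.8]
grip_width: 33.2
```

```bash
python3 - <<'E'
from h import *
where()
s=bot.capture("side")
cv2.imwrite("pics/d1.png",cv2.resize(s[200:330,170:310],None,fx=5,fy=4.6,interpolation=cv2.INTER_CUBIC)[:,:,::-1])
E
```

```text
t 12.6 tray xy -34.9 -29.4 sole 72.7 Ftray [-1.  -0.4  0.2] M [0.02 0.01 0.03]
```

View pics/d1.png

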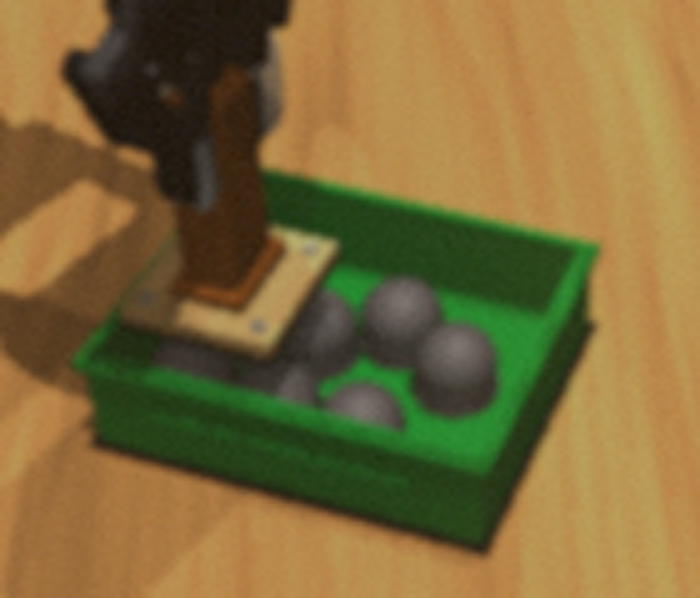

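The foot is over cap7, with corners at about (340,240), (270,358) and (120,318). There is no contact yet, so I'm going down gently.

Request:
apply_moves --translation '[[0,0,1],[0,0,1.5],[0,0,1.5]]' --dr '[[0,0,0],[0,0,0],[0,0,0]]'

```text
t: 12.95
ee_pos: [444.6, -195.1, 216.4]
tcp_rot: [3.07, -0.666, 0.001]
contact_force: [-1.5, -0.3, 4.9]
grip_width: 33.1
```

Request:
apply_moves --translation '[[0,0,1],[0,0,1.5],[0,0,1.5]]' --dr '[[0,0,0],[0,0,0],[0,0,0]]'

```text
t: 13.25
ee_pos: [444.7, -195.2, 215.9]
tcp_rot: [3.069, -0.666, 0.003]
contact_force: [-2.8, 2.0, 15.0]
grip_width: 33.4
```

Request:
apply_moves --translation '[[0,-2,-1],[0,-4,-1]]' --dr '[[0,0,0],[0,0,0]]'

```text
t: 13.45
ee_pos: [446.1, -192.1, 216.7]
tcp_rot: [3.068, -0.665, 0.002]
contact_force: [-4.9, -2.6, 13.9]
grip_width: 33.5
```

Request:
apply_moves --translation '[[0,-2,0],[0,-4,0]]' --dr '[[0,0,0],[0,0,0]]'

```text
t: 13.65
ee_pos: [447.8, -188.5, 217.1]
tcp_rot: [3.067, -0.665, 0.003]
contact_force: [-5.6, -1.4, 17.0]
grip_width: 33.5
```

Request:
apply_moves --translation '[[0,-2,0],[0,-4,0]]' --dr '[[0,0,0],[0,0,0]]'

```text
t: 13.85
ee_pos: [449.4, -185.2, 217.4]
tcp_rot: [3.066, -0.665, 0.003]
contact_force: [-2.3, -1.5, 13.5]
grip_width: 33.2
```

Request:
apply_moves --translation '[[0,-2,-0.7],[0,-4,-0.7]]' --dr '[[0,0,0],[0,0,0]]'

```text
t: 14.05
ee_pos: [451.1, -181.2, 217.2]
tcp_rot: [3.068, -0.666, 0.002]
contact_force: [-3.6, -2.7, 4.5]
grip_width: 33.5
```

Request:
apply_moves --translation '[[0,-2,0],[0,-4,0]]' --dr '[[0,0,0],[0,0,0]]'

```text
t: 14.25
ee_pos: [452.7, -177.1, 216.4]
tcp_rot: [3.069, -0.666, 0.0]
contact_force: [-1.4, -1.6, 0.5]
grip_width: 33.2
```

```bash
python3 - <<'E'
from h import *
where();st()
s=bot.capture("side")
cv2.imwrite("pics/d2.png",cv2.resize(s[200:330,170:310],None,fx=5,fy=4.6,interpolation=cv2.INTER_CUBIC)[:,:,::-1])
E
```

```text
t 14.25 tray xy -35.0 -9.6 sole 71.4 Ftray [-0.6 -2.   2.5] M [-0.23  0.32  0.02]
t 14.25 p [ 452.7 -177.1  216.4] yawY -114.49 z [ 0.    -0.001 -1.   ] F [-1.4 -1.6  0.5] M [-0.23  0.32  0.02] w 33.2
```

View pics/d2.png

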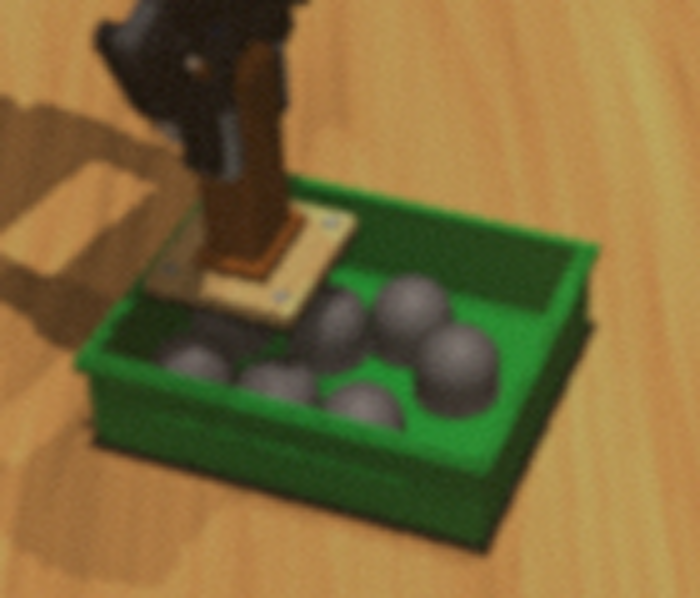

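Cap2 is being spread aside at about (330,325) and cap7 is moving under the foot. Continuing with a slight descent.

Request:
apply_moves --translation '[[0,-3,1],[0,-5,1.5]]' --dr '[[0,0,0],[0,0,0]]'

```text
t: 14.5
ee_pos: [454.9, -172.2, 214.7]
tcp_rot: [3.07, -0.666, 0.001]
contact_force: [-1.7, -1.6, 4.7]
grip_width: 33.6
```

Request:
apply_moves --translation '[[0,-3,0.7],[0,-5,1.2]]' --dr '[[0,0,0],[0,0,0]]'

```text
t: 14.7
ee_pos: [457.5, -167.8, 213.8]
tcp_rot: [3.069, -0.666, 0.003]
contact_force: [-0.5, -2.5, 5.3]
grip_width: 33.2
```

Request:
apply_moves --translation '[[0,-3,1],[0,-5,1.5]]' --dr '[[0,0,0],[0,0,0]]'

```text
t: 14.9
ee_pos: [459.7, -163.3, 212.4]
tcp_rot: [3.069, -0.666, 0.004]
contact_force: [0.5, -3.0, 5.8]
grip_width: 33.5
```

```bash
python3 - <<'E'
from h import *
where()
s=bot.capture("side")
cv2.imwrite("pics/d3.png",cv2.resize(s[200:330,170:310],None,fx=5,fy=4.6,interpolation=cv2.INTER_CUBIC)[:,:,::-1])
E
```

```text
t 14.9 tray xy -34.3 5.8 sole 67.4 Ftray [ 1.7 -2.5  7.8] M [-0.53 -0.16  0.01]
```

View pics/d3.png

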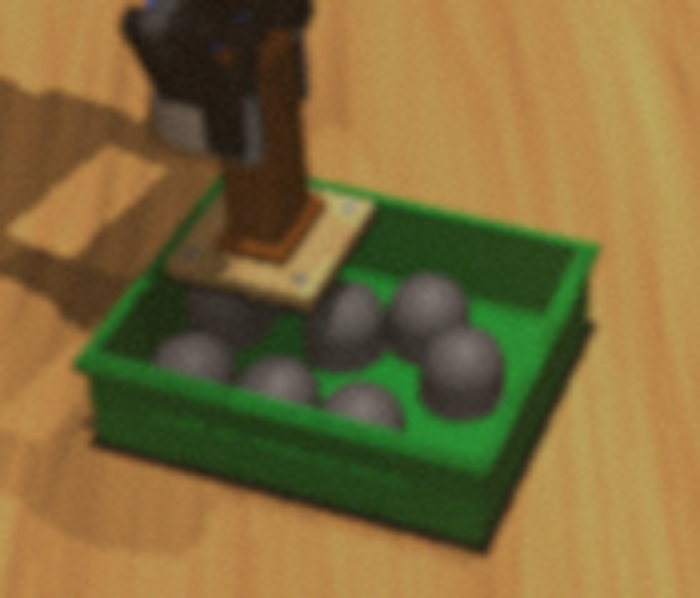

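Working: cap7 is going down between caps 2 and 4. Force is about 8 N, so I'll keep on.

Request:
apply_moves --translation '[[0,-3,1],[0,-5,1.5]]' --dr '[[0,0,0],[0,0,0]]'

```text
t: 15.15
ee_pos: [461.5, -158.5, 210.5]
tcp_rot: [3.07, -0.666, 0.002]
contact_force: [0.8, -1.7, 3.2]
grip_width: 33.0
```

Request:
apply_moves --translation '[[0,-3,1],[0,-5,1.5]]' --dr '[[0,0,0],[0,0,0]]'

```text
t: 15.35
ee_pos: [463.1, -153.7, 208.6]
tcp_rot: [-3.07, 0.666, 0.001]
contact_force: [1.4, -0.0, 1.1]
grip_width: 33.1
```

Request:
apply_moves --translation '[[0,-3,1],[0,-5,2]]' --dr '[[0,0,0],[0,0,0]]'

```text
t: 15.55
ee_pos: [465.1, -149.1, 206.6]
tcp_rot: [-3.07, 0.666, 0.001]
contact_force: [1.1, 0.6, 1.2]
grip_width: 33.2
```

```bash
python3 - <<'E'
from h import *
where()
s=bot.capture("side")
cv2.imwrite("pics/d4.png",cv2.resize(s[200:330,170:310],None,fx=5,fy=4.6,interpolation=cv2.INTER_CUBIC)[:,:,::-1])
E
```

```text
t 15.55 tray xy -35.5 21.0 sole 61.6 Ftray [0.7 1.  3.2] M [-0.05 -0.12  0.06]
```

View pics/d4.png

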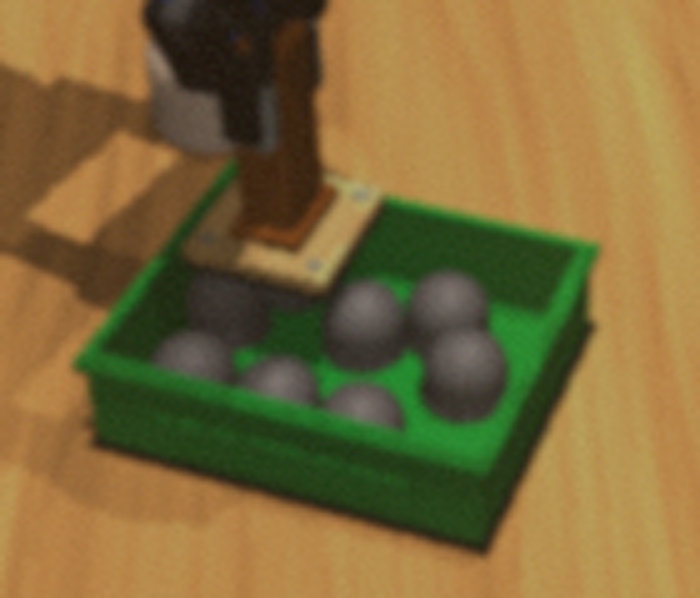

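Request:
apply_moves --translation '[[0,-3,1.5],[0,-5,3],[0,-5,4]]' --dr '[[0,0,0],[0,0,0],[0,0,0]]'

```text
t: 15.9
ee_pos: [467.2, -144.6, 202.6]
tcp_rot: [-3.07, 0.666, 0.001]
contact_force: [0.1, 0.2, 1.4]
grip_width: 33.6
```

Request:
apply_moves --translation '[[0,0,2],[0,0,4],[0,0,4]]' --dr '[[0,0,0],[0,0,0],[0,0,0]]'

```text
t: 16.2
ee_pos: [467.0, -144.9, 198.4]
tcp_rot: [-3.07, 0.666, 0.002]
contact_force: [0.8, 0.3, -1.9]
grip_width: 33.3
```

```bash
python3 - <<'E'
from h import *
where()
s=bot.capture("side")
cv2.imwrite("pics/d5.png",cv2.resize(s[200:330,170:310],None,fx=5,fy=4.6,interpolation=cv2.INTER_CUBIC)[:,:,::-1])
E
```

```text
t 16.2 tray xy -35.5 25.6 sole 53.4 Ftray [0.6 0.6 0.1] M [-0.04  0.03  0.03]
```

View pics/d5.png

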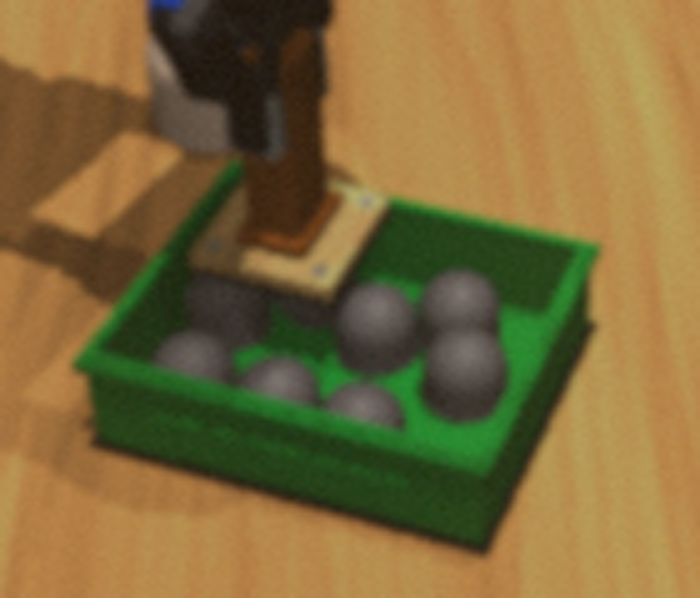

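Request:
apply_moves --translation '[[0,0,1.5],[0,0,3],[0,0,3]]' --dr '[[0,0,0],[0,0,0],[0,0,0]]'

```text
t: 16.55
ee_pos: [467.1, -144.9, 195.7]
tcp_rot: [-3.07, 0.666, 0.001]
contact_force: [0.2, -0.1, -0.9]
grip_width: 33.5
```

Request:
apply_moves --translation '[[0,0,1],[0,0,2],[0,0,2]]' --dr '[[0,0,0],[0,0,0],[0,0,0]]'

```text
t: 16.85
ee_pos: [467.2, -145.0, 193.8]
tcp_rot: [-3.07, 0.666, 0.0]
contact_force: [0.4, -0.8, -1.8]
grip_width: 33.6
```

Request:
apply_moves --translation '[[0,0,1],[0,0,2],[0,0,2]]' --dr '[[0,0,0],[0,0,0],[0,0,0]]'

```text
t: 17.15
ee_pos: [467.2, -145.0, 191.8]
tcp_rot: [-3.07, 0.666, 0.0]
contact_force: [-0.1, -0.2, -1.9]
grip_width: 33.0
```

Request:
apply_moves --translation '[[0,0,1],[0,0,1.5],[0,0,1.5]]' --dr '[[0,0,0],[0,0,0],[0,0,0]]'

```text
t: 17.45
ee_pos: [467.2, -145.0, 190.3]
tcp_rot: [-3.07, 0.666, 0.0]
contact_force: [-0.2, 1.3, -0.9]
grip_width: 33.0
```

Request:
apply_moves --translation '[[0,0,1],[0,0,1.5],[0,0,1.5]]' --dr '[[0,0,0],[0,0,0],[0,0,0]]'

```text
t: 17.75
ee_pos: [467.2, -145.0, 188.8]
tcp_rot: [-3.07, 0.666, 0.0]
contact_force: [1.0, 0.2, -1.7]
grip_width: 33.5
```

Request:
apply_moves --translation '[[0,0,1],[0,0,1.5],[0,0,1.5]]' --dr '[[0,0,0],[0,0,0],[0,0,0]]'

```text
t: 18.05
ee_pos: [467.4, -145.1, 187.8]
tcp_rot: [3.07, -0.666, 0.001]
contact_force: [0.2, 1.3, 4.0]
grip_width: 33.4
```

Request:
apply_moves --translation '[[0,0,1],[0,0,1.5],[0,0,1.5]]' --dr '[[0,0,0],[0,0,0],[0,0,0]]'

```text
t: 18.35
ee_pos: [467.6, -145.1, 187.5]
tcp_rot: [3.069, -0.666, 0.003]
contact_force: [-2.3, 2.3, 15.8]
grip_width: 33.4
```

```bash
python3 - <<'E'
from h import *
where()
s=bot.capture("side")
cv2.imwrite("pics/d6.png",cv2.resize(s[200:330,170:310],None,fx=5,fy=4.6,interpolation=cv2.INTER_CUBIC)[:,:,::-1])
E
```

```text
t 18.35 tray xy -34.9 25.7 sole 42.5 Ftray [-3.1  1.2 17.8] M [ 0.5   0.9  -0.01]
```

View pics/d6.png

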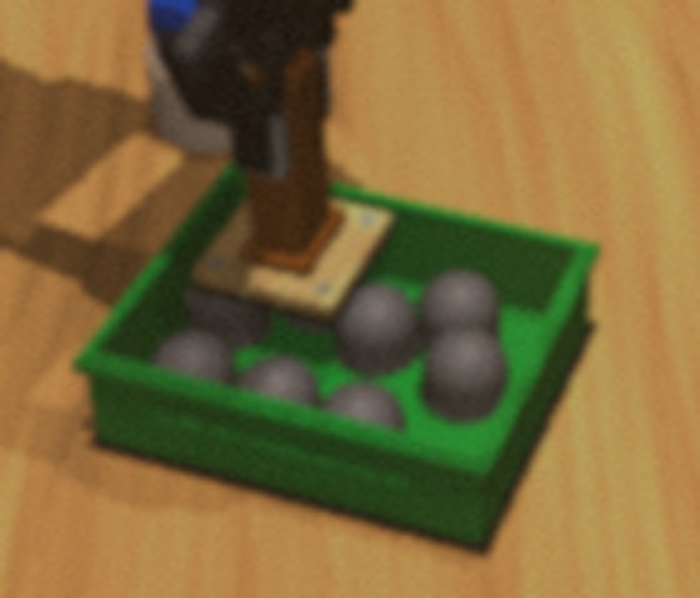

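Request:
apply_moves --translation '[[0,0,-0.4],[0,0,-0.4],[0,0,-0.4]]' --dr '[[0,0,0],[0,0,0],[0,0,0]]'

```text
t: 18.7
ee_pos: [467.5, -145.1, 187.6]
tcp_rot: [3.07, -0.666, 0.003]
contact_force: [-1.5, 1.6, 12.9]
grip_width: 33.5
```

Request:
apply_moves --translation '[[0,0,-15],[0,0,-40],[0,0,-70],[-5,30,-70],[-15,70,-70],[-20,110,-70],[-20,150,-70],[-20,150,-70]]' --dr '[[0,0,0],[0,0,0],[0,0,0],[0,0,0],[0,0,0],[0,0,0],[0,0,0],[0,0,0]]'

```text
t: 19.5
ee_pos: [385.3, -276.6, 256.1]
tcp_rot: [3.068, -0.673, -0.0]
contact_force: [0.9, 0.9, -1.9]
grip_width: 33.7
```

```bash
python3 - <<'E'
from h import *
where()
s=bot.capture("side");t=bot.capture("top")
cv2.imwrite("pics/e1.png",cv2.resize(s[200:330,170:310],None,fx=5,fy=4.6,interpolation=cv2.INTER_CUBIC)[:,:,::-1])
cv2.imwrite("pics/e2.png",cv2.resize(t[205:290,295:375],None,fx=7,fy=7,interpolation=cv2.INTER_CUBIC)[:,:,::-1])
E
```

```text
t 19.5 tray xy -54.6 -128.2 sole 111.1 Ftray [0.5 1.2 0.1] M [0.05 0.01 0.01]
```

View pics/e1.png

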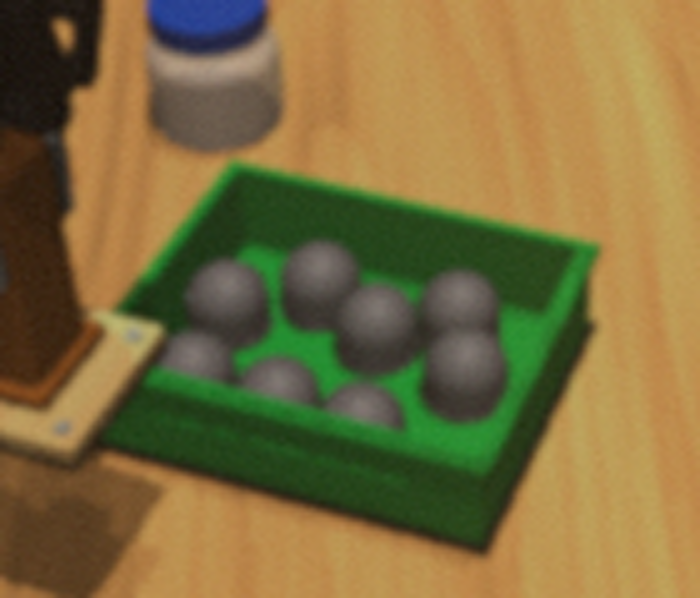

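View pics/e2.png

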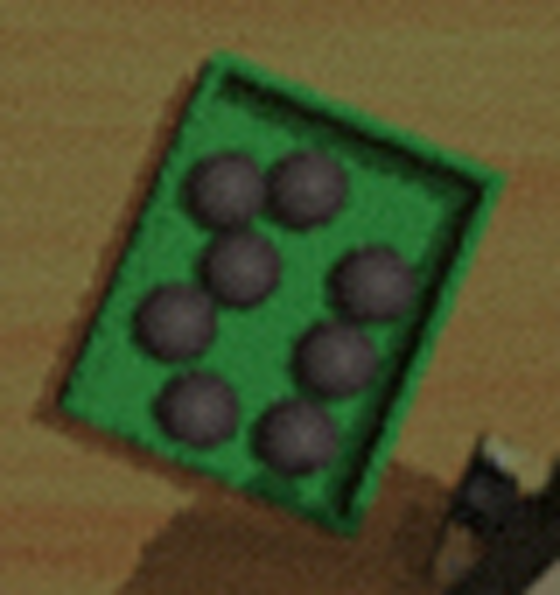

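```bash
python3 - <<'E'
from h import *
st();go(535.5,132.8,257,-82.5)
E
```

```text
t 19.6 p [ 386.5 -273.6  256. ] yawY -114.6 z [-0.     0.001 -1.   ] F [ 0.   0.1 -1.3] M [-0.03 -0.06 -0.01] w 33.2
shift [ -33.6 -431.6   -0.7] turn [-4.00e-02  3.00e-02 -3.21e+01]
```

Request:
apply_moves --translation '[[-3,-25,0],[-5,-60,0],[-8,-100,0],[-10,-140,0],[-12,-180,0],[-15,-220,0],[-18,-260,0],[-21,-300,0],[-24,-340,0],[-28,-380,0],[-31,-410,0],[-33,-431,0]]' --dr '[[0,0,-2],[0,0,-5],[0,0,-8],[0,0,-11],[0,0,-14],[0,0,-17],[0,0,-20],[0,0,-23],[0,0,-26],[0,0,-29],[0,0,-31],[0,0,-32]]'

```text
t: 20.8
ee_pos: [535.1, 136.2, 256.0]
tcp_rot: [-3.134, -0.213, 0.001]
contact_force: [-0.4, -1.2, -1.0]
grip_width: 33.0
```

Request:
apply_moves --translation '[[0,0,0],[0,0,0]]' --dr '[[0,0,0],[0,0,0]]'

```text
t: 21.0
ee_pos: [534.9, 133.7, 256.0]
tcp_rot: [3.135, 0.209, -0.001]
contact_force: [1.4, -0.1, -1.1]
grip_width: 33.0
```

```bash
python3 - <<'E'
from h import *
st();go(535.5,132.8,150,-82.5)
s=bot.capture("side")
cv2.imwrite("pics/f1.png",cv2.resize(s[100:230,190:310],None,fx=4.6,fy=4.6,interpolation=cv2.INTER_CUBIC)[:,:,::-1])
E
```

```text
t 21.0 p [534.9 133.7 256. ] yawY -82.37 z [-0.001 -0.    -1.   ] F [ 1.4 -0.1 -1.1] M [-0.03 -0.01 -0.  ] w 33.0
shift [  0.6   1.  106. ] turn [0.   0.05 0.13]
```

View pics/f1.png

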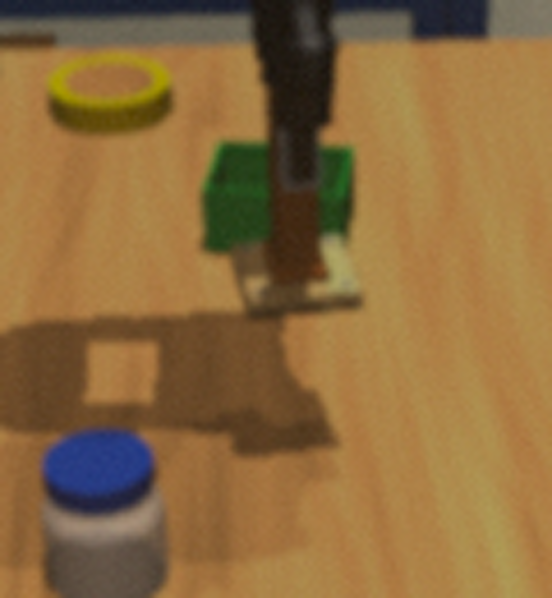

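The tamper hangs upright over its old, empty place. Lowering it.

Request:
apply_moves --translation '[[0,0,25],[0,0,50],[0,0,75],[0,0,95],[0,0,103],[0,0,106],[0,0,107]]' --dr '[[0,0,0],[0,0,0],[0,0,0],[0,0,0],[0,0,0],[0,0,0],[0,0,0]]'

```text
t: 21.75
ee_pos: [535.7, 132.4, 149.9]
tcp_rot: [3.135, 0.205, 0.002]
contact_force: [-0.2, 0.4, -2.1]
grip_width: 33.3
```

Request:
apply_moves --translation '[[0,0,1],[0,0,2],[0,0,2]]' --dr '[[0,0,0],[0,0,0],[0,0,0]]'

```text
t: 22.05
ee_pos: [535.6, 132.7, 147.7]
tcp_rot: [3.135, 0.206, 0.001]
contact_force: [-0.7, 0.3, -1.3]
grip_width: 33.4
```

Request:
apply_moves --translation '[[0,0,1],[0,0,1.5],[0,0,1.5]]' --dr '[[0,0,0],[0,0,0],[0,0,0]]'

```text
t: 22.35
ee_pos: [535.4, 132.7, 145.8]
tcp_rot: [-3.135, -0.206, 0.0]
contact_force: [0.1, -0.0, -1.9]
grip_width: 33.1
```

Request:
apply_moves --translation '[[0,0,1],[0,0,1.5],[0,0,1.5]]' --dr '[[0,0,0],[0,0,0],[0,0,0]]'

```text
t: 22.65
ee_pos: [535.5, 132.8, 144.7]
tcp_rot: [3.135, 0.206, 0.001]
contact_force: [-1.2, 0.6, 4.1]
grip_width: 33.5
```

Request:
apply_moves --translation '[[0,0,0.5],[0,0,1],[0,0,1]]' --dr '[[0,0,0],[0,0,0],[0,0,0]]'

```text
t: 22.95
ee_pos: [535.5, 132.9, 144.7]
tcp_rot: [3.135, 0.206, 0.002]
contact_force: [-4.8, 0.7, 13.0]
grip_width: 33.0
```

Request:
apply_moves --translation '[[0,0,-1.5],[0,0,-1.5]]' --dr '[[0,0,0],[0,0,0]]'

```text
t: 23.15
ee_pos: [535.5, 132.7, 144.8]
tcp_rot: [-3.135, -0.206, -0.0]
contact_force: [-0.2, -0.4, -1.3]
grip_width: 33.5
```

Request:
apply_moves --translation '[[0,0,0],[0,0,0],[0,0,0],[0,0,0],[0,0,0],[0,0,0],[0,0,0],[0,0,0]]' --dr '[[0,0,0],[0,0,0],[0,0,0],[0,0,0],[0,0,0],[0,0,0],[0,0,0],[0,0,0]]' --fingers 1

```text
t: 23.95
ee_pos: [535.5, 132.7, 144.8]
tcp_rot: [3.135, 0.206, -0.0]
contact_force: [-0.5, -0.5, 0.7]
grip_width: 85.6
```

Request:
apply_moves --translation '[[0,0,-10],[0,0,-30],[0,0,-60],[0,0,-95],[0,0,-130],[-30,0,-150],[-70,0,-160],[-120,0,-160],[-120,0,-160]]' --dr '[[0,0,0],[0,0,0],[0,0,0],[0,0,0],[0,0,0],[0,0,0],[0,0,0],[0,0,0],[0,0,0]]'

```text
t: 24.85
ee_pos: [411.0, 117.1, 305.2]
tcp_rot: [-3.135, -0.207, 0.005]
contact_force: [1.4, 0.1, -0.2]
grip_width: 85.7
```

```bash
python3 - <<'E'
from h import *
st()
s=bot.capture("side");t=bot.capture("top")
cv2.imwrite("pics/g1.png",cv2.resize(s[110:400],None,fx=1.4,fy=1.4,interpolation=cv2.INTER_CUBIC)[:,:,::-1])
cv2.imwrite("pics/g2.png",cv2.resize(t[120:300,120:440],None,fx=2.5,fy=2.5,interpolation=cv2.INTER_CUBIC)[:,:,::-1])
E
```

```text
t 24.85 p [411.  117.1 305.2] yawY -82.45 z [-0.003 -0.    -1.   ] F [ 1.4  0.1 -0.2] M [ 0.01 -0.03 -0.01] w 85.7
```

View pics/g1.png

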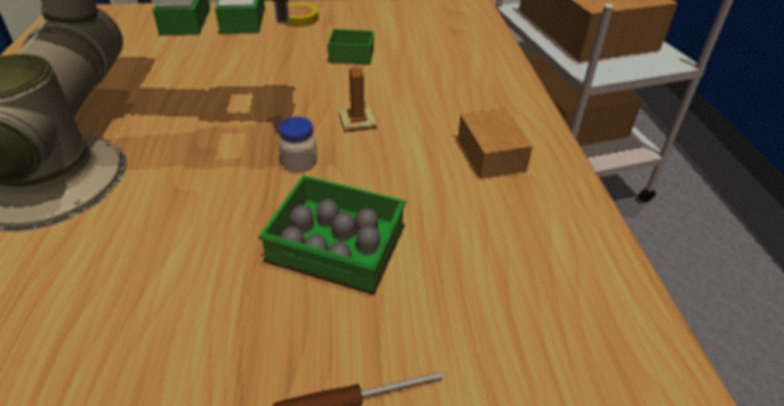

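View pics/g2.png

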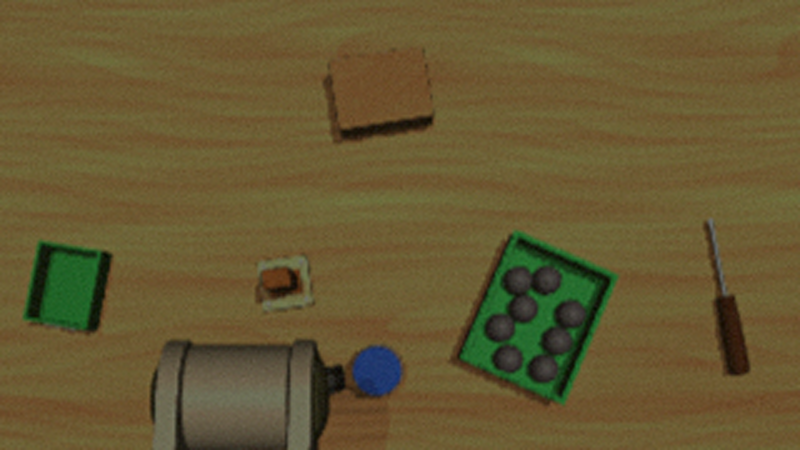

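All eight caps lie in one layer: in the top view they sit around (500–570, 280–370). The tamper stands upright at (285,280), and the jar, carton, bin and screwdriver are where they were. Handing in.

```bash
python3 - <<'E'
from cell import bot
print(bot.job_done())
E
```

```text
the job is handed in; nothing more can be done
None
```

All eight caps are in one level layer below the rim, and the tamper is standing upright and released back where it started. I handed the job in at about 25 s of the 72 s allowed, and no verdict was reported.

- **Working the caps down:** I gripped the tamper by its grip and pressed and dragged the two upper caps one after the other towards the free floor along the tray's +y wall. Both dropped in and stand on the floor. The first drag ran at up to about 9 N; the second reached about 19 N at its peak, above the 8 N you advised but well under the 40 N limit.
- **Firm press:** I finished with a flat press of about 15 to 18 N for about 0.5 s on the levelled caps. That was slightly above your 10 to 15 N target. It covered only the end of the tray under the foot, not every cap.
- **Last checks:** The final pictures from both cameras show eight separate caps in one layer. The jar, carton, bin and screwdriver look unmoved, but I judged that by eye and did not measure it. The gripper was open and clear, and the force reading on the tool was near zero.
- **Disagreement:** The side camera's calibration disagreed with the robot by about 7 mm at the tamper's foot. I used the top camera and the robot's own position instead.

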